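# Press the round box base up out of its gluing collar and lay it on the tray

## Task

The glued-up round box base sits deep in the leaning wooden collar of the press-out stand. Push the red lever pad fully down so that the base is pushed up through the collar from below, then take the base by its sides, lift it out and set it down gently (not dropped) flat in the plywood tray, with the inlaid face up. Leave the other things on the bench alone.

Things in the scene. Friction and masses are not known exactly. Their poses are not given: they have to be found in the camera images.
- stand: press-out stand, fixed to the bench: plywood base 190 x 124 x 15 mm (local x by y) with two upright cheeks (tops at 101 mm) that carry the collar and two small bearings for the lever. Origin: centre of the underside, on the bench. Local x points from the lever (front, towards the robot) to the back, z up.
- collar: wooden ring fixed on the stand, outer diameter 90, bore 66, length 44 mm, top about 137 mm over the bench, with a steel lip (bore 50, 6 mm thick) at its lower end on which the base rests. Origin: centre of its lower end. z: the ring's axis, out of the mouth (mouth at z = 44 mm), leaning 30 degrees from vertical towards the lever (robot) side. y is level.
- base_disc: round box base: dark wooden disc, diameter 62, 34 mm thick, about 0.12 kg, light inlay on its upper face. Origin: centre of underside; z out of the inlaid face. Start: underside 6 mm up the collar's axis, upper face 4 mm below the mouth (not grippable). Lever fully down: underside at 34 mm on the axis, 24 mm of its sides proud of the mouth, last 10 mm still in the bore with 2 mm play.
- lever (a joint): lever of the stand, rad: 0 = up (base down in the collar), 0.30 = fully down at its stop (base pushed up). Stiff: about 8 to 11 N down on the pad moves it; it stays where it is left, held by friction, also under the weight of the base (more than about 6 N down on the raised base would sink it again).
- lever_pad (a point): middle of the top of the red pad at the front end of the lever (pad 42 x 46 mm), about 73 mm over the bench when up; it goes down about 36 mm, to about 37 mm over the bench, on an arc about a level pin 120 mm behind it and 45 mm over the bench.
- tray: open plywood tray, fixed to the bench, outside 160 x 140 mm (local x by y), rim 18 mm high, walls and floor 7 mm thick. Origin: centre of its underside, on the bench; its inner floor is at z = 7 mm.
- long_offcut: brown wooden strip 35 x 200 x 20 mm, lying between stand and tray; leave alone
- jar_of_screws: glass jar with green lid, diameter 69, height 84 mm; leave alone
- block_offcut: pale wooden block 60 x 90 x 45 mm; leave alone
- square_offcut: dark wooden square 75 x 75 x 24 mm, lying at the front; leave alone
- small_plane: small metal hand plane, 158 mm long, 58 mm high; leave alone
Things that resemble listed ones, but are neither listed nor needed, are in the scene too. Leave any green or turquoise look-alike of the base_disc alone.

How it is judged:
By the outcome, as a careful person would: the job done as asked, in the order asked, and still so for the second after the job is handed in, with the robot touching nothing.
It also fails if it takes over 48 s, if anything falls off the work surface, if the arm or the gripper's body presses on something with over 40 N, if the wrist force passes 120 N, or if a joint passes its speed limit or range.

## Robot

A 7-joint arm with a two-finger parallel gripper is mounted at the origin on a cart in front of the work surface, level with it; the furniture and walls round the work are solid. World frame = base frame: x ahead of the robot, y to its left, z up, the work surface at z = 0. Lengths are in m, angles in rad, forces in N, time in s.
With the tool pointing down it reaches from about 0.375 to 0.925 m from the base axis. Payload 3.1 kg.
Tool frame: the origin (TCP) lies between the finger pads; the fingertips stand 19 mm ahead of it and the grasp point (between the pads) is the TCP; z points along the fingers, y is the direction in which the jaws open and shut (so a half turn about z gives the same grasp; the last joint's range is limited). The gripper opens to 85 mm and grips with 20 to 120 N. Pads are 22 mm wide; open, the fingers measure 114 mm over their backs; the gripper's body (76 mm by 85 mm) begins 54 mm behind the grasp point. The pads swing forward as they close: fully open they stand 13 mm farther back than shut.
Start: joints at [-1.379, 0.383, 0.044, 1.598, -0.018, 1.161, -0.05], TCP at [0.186, 0.623, 0.25] pointing down, gripper open.
Joint ranges: [-2.61, 2.61], [-0.41, 2.15], [-1.48, 1.57], [0, 2.5], [-1.57, 4.71], [0.05, 1.97], [-2.85, 2.85]. Speed limits (rad/s): [2.79, 2.79, 3.14, 3.14, 3.14, 3.14, 3.14].

## Interface

Orientations are given as a unit quaternion [x, y, z, w].
In Python, from bench import move_ptp, movel, move_j, move_gripper, pause, inverse_kinematics, read_camera, camera_params, MotionError, sign_off, look_for, tip_of, read_time_s, read_qpos, read_joint_vel, read_effort, read_eef_pos, read_tcp_rot, read_ft_force, read_ft_torque, read_finger_gap gives the robot as it stands. Calls block until the motion is done:
- move_ptp(position, orientation): joint-space move of the TCP to a pose.
- movel(position, orientation=None, speed=0.15): straight line of the TCP; orientation=None keeps the orientation; speed is the mean speed in m/s.
- move_j(angles): joint-space move.
- move_gripper(opening, effort=None): finger opening in m; effort is the grip in N (None keeps the last); returns when the fingers have stopped.
- pause(seconds).
- inverse_kinematics(position, orientation): joint angles nearest the present ones, or None.
- read_camera(name): name is "side" or "top" or "wrist"; returns the picture (384x512x3 uint8, red, green, blue); there is no depth.
- camera_params(name): a dict with "K" (3x3 intrinsics, pixels), "camera_from_world" (4x4, takes a point from world to camera coordinates). Camera axes: x right, y down, z forward; pixel columns grow to the right and rows downward; lengths in m; the calibration is good to about 2 mm. A picture is of the moment at which its call begins: read the wrist's pose just before it. camera_params takes no time and is no camera call; for the wrist camera it gives the pose at the moment of the call.
A pose or a line that the arm cannot do raises MotionError and nothing moves.
- sign_off(): hands the job in, once; it reports no verdict.
Trained networks look in the newest picture that a camera, given by its name, has taken for a name from the list of things; names that differ only in an ending like _2 or _b are one class to them, and where a whole thing is asked for, a point or a joint stands for the part that bears it (a point fixed in the world has none). Each returns a list of dicts, best first, with "confidence" (0 to 1); they miss things now and then, are a little off and sometimes report something else, mostly with a low value. They report only what shows in the picture. A call takes as long as a camera call. They do not tell look-alikes from the thing itself.
- look_for(camera, name): "at" ([column, row] in pixels, amid what is visible of it).
- tip_of(camera, name): "at" ([column, row] in pixels: a listed point, or the origin of a listed thing).
Readings, each from a call of its own:
- read_time_s(): time.
- read_qpos(): joint angles.
- read_joint_vel(): joint speeds.
- read_effort(): joint torques, N m.
- read_eef_pos(): TCP position.
- read_tcp_rot(): TCP orientation.
- read_ft_force(): force on the tool from outside, world axes, zero at the start.
- read_ft_torque(): the same for the moment, N m.
- read_finger_gap(): finger opening in m.
Only numpy, scipy, OpenCV 4.12 (cv2) and the standard library are available. Lean on these libraries where they do the work, as an engineer would, in place of code of your own. Each camera call takes 0.05 s, during which the arm holds its last target.

## Working session

There is one attempt and no reset: what is moved stays moved. The work goes in short steps, each a Python script; the robot and the scene stay as the last script left them, time stands still between calls to the robot, and variables do not carry over. Pictures are saved under pics/ and viewed, and the job is handed in when it is done.

```bash
ls; mkdir -p pics
python3 - <<'E'
from bench import *
import cv2,numpy as np
print(read_time_s())
for c in ("side","top","wrist"):
    im=read_camera(c); cv2.imwrite(f"pics/{c}0.png",im[:,:,::-1])
    p=camera_params(c); print(c,np.round(p["K"],1).tolist(),np.round(p["camera_from_world"],3).tolist())
    if c!="wrist":
        for n in ("stand","collar","base_disc","lever_pad","tray"):
            print(n,[(np.round(d["at"]).tolist(),round(d["confidence"],2)) for d in tip_of(c,n)[:3]],[(np.round(d["at"]).tolist(),round(d["confidence"],2)) for d in look_for(c,n)[:3]])
print(read_time_s(),read_eef_pos(),read_tcp_rot())
E
```

```text
pics
0.0
side [[347.2, 0.0, 257.8], [0.0, 347.2, 188.0], [0.0, 0.0, 1.0]] [[-0.877, -0.479, -0.022, 0.49], [-0.277, 0.545, -0.792, 0.259], [0.392, -0.688, -0.611, 0.633], [0.0, 0.0, 0.0, 1.0]]
stand [([292.0, 164.0], 0.64)] [([291.0, 156.0], 0.84), ([236.0, 224.0], 0.24)]
collar [([281.0, 142.0], 0.72)] [([286.0, 138.0], 0.76), ([289.0, 131.0], 0.53)]
base_disc [([311.0, 249.0], 0.82), ([287.0, 136.0], 0.7), ([308.0, 281.0], 0.65)] [([314.0, 244.0], 0.95), ([288.0, 128.0], 0.72), ([307.0, 273.0], 0.56)]
lever_pad [([348.0, 156.0], 0.68)] [([329.0, 156.0], 0.6)]
tray [([238.0, 226.0], 0.69)] [([239.0, 222.0], 0.69)]
top [[349.8, 0.0, 260.0], [0.0, 349.8, 187.9], [0.0, 0.0, 1.0]] [[0.0, -1.0, 0.024, -0.083], [-0.991, -0.003, -0.132, 0.612], [0.132, -0.023, -0.991, 0.854], [0.0, 0.0, 0.0, 1.0]]
stand [([345.0, 192.0], 0.82)] [([345.0, 199.0], 0.95)]
collar [([353.0, 176.0], 0.93)] [([352.0, 170.0], 0.96)]
base_disc [([195.0, 273.0], 0.77), ([200.0, 126.0], 0.74), ([353.0, 177.0], 0.67)] [([354.0, 184.0], 0.94), ([232.0, 265.0], 0.71), ([194.0, 271.0], 0.67)]
lever_pad [] [([150.0, 157.0], 0.65)]
tray [([225.0, 186.0], 0.84), ([352.0, 178.0], 0.36), ([345.0, 195.0], 0.27)] [([229.0, 188.0], 0.75)]
wrist [[324.9, 0.0, 258.9], [0.0, 324.9, 192.3], [0.0, 0.0, 1.0]] [[0.285, 0.959, 0.001, -0.65], [0.925, -0.275, 0.261, -0.035], [0.251, -0.074, -0.965, 0.378], [0.0, 0.0, 0.0, 1.0]]
1.15 [0.18569197 0.6228978  0.25025481] [ 1.44363720e-01  9.89524691e-01 -3.56153940e-05 -2.57629383e-05]
```

View pics/side0.png

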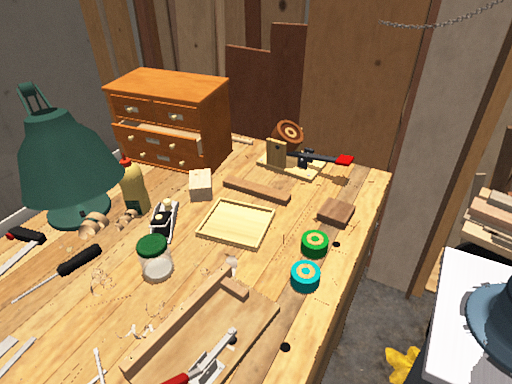

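View pics/top0.png

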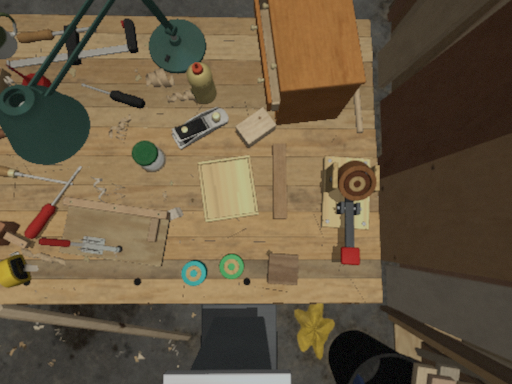

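Run:
```python
import cv2,numpy as np
a=cv2.imread("pics/top0.png")[120:260,180:420]
b=cv2.imread("pics/side0.png")[80:280,190:430]
cv2.imwrite("pics/topc.png",cv2.resize(a,None,fx=3.3,fy=3.3,interpolation=cv2.INTER_CUBIC))
cv2.imwrite("pics/sidec.png",cv2.resize(b,None,fx=3,fy=3,interpolation=cv2.INTER_CUBIC))
```

```text
(no output)
```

View pics/topc.png

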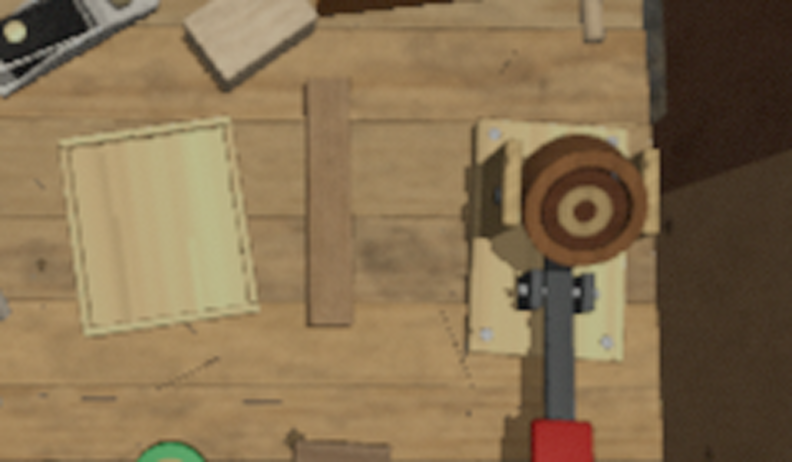

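View pics/sidec.png

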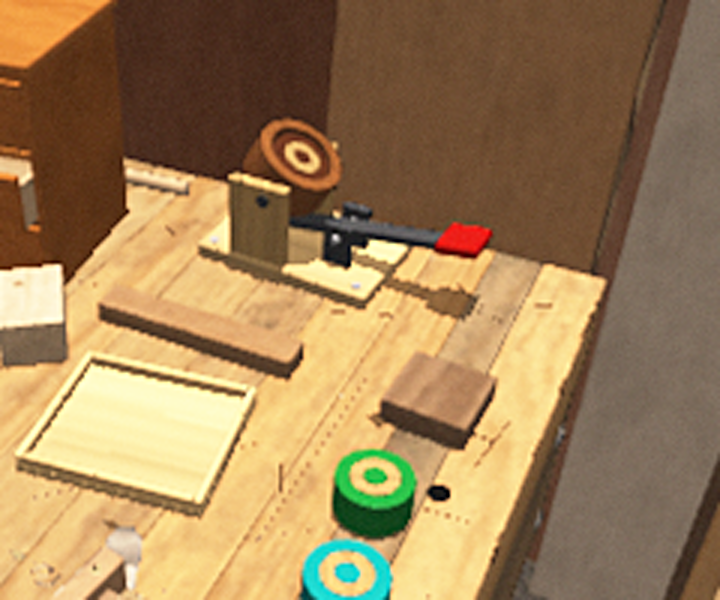

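Candidates for the base: the dark disc with the light inlay in the collar (top 357,184; side 291,132), the green ring disc (top 231,266; side 314,244), and the turquoise disc (top 194,273; side 306,275). I choose the dark one in the collar, and the close crops confirm it. The tray is empty at top (229,188). The stand is on the right, with its lever pointing towards the robot and the red pad at top (350,256).

```bash
cat > h.py <<'E'
from bench import *
import cv2,numpy as np
from scipy.optimize import least_squares
from scipy.spatial.transform import Rotation as R
def proj(p,X):
    X=np.atleast_2d(X); T=p["camera_from_world"]; c=X@T[:3,:3].T+T[:3,3]; q=c@p["K"].T
    return q[:,:2]/q[:,2:]
def tri(obs): # [(params,uv)]
    f=lambda X: np.concatenate([(proj(p,X)[0]-uv) for p,uv in obs])
    r=least_squares(f,[.6,0,.1]); return r.x, r.fun
def ray(p,uv,z):
    T=p["camera_from_world"]; Ri=T[:3,:3].T; c=-Ri@T[:3,3]
    d=Ri@np.linalg.solve(p["K"],[uv[0],uv[1],1]); return c+d*(z-c[2])/d[2]
def crop(im,box,f,name):
    u0,v0,u1,v1=box; cv2.imwrite(name,cv2.resize(im[v0:v1,u0:u1,::-1],None,fx=f,fy=f,interpolation=cv2.INTER_CUBIC))
E
python3 - <<'E'
from h import *
T=camera_params("top");S=camera_params("side")
t=lambda u,v: np.array([180+(u-.5)/3.3,120+(v-.5)/3.3]); s=lambda u,v: np.array([190+u/3,80+v/3])
for n,a,b in [("inlay",t(585,211),s(302,155)),("tray1",t(60,143),s(92,354)),("tray2",t(230,118),s(256,391)),("tray3",t(258,310),s(196,510)),("tray4",t(88,335),s(18,463)),]:
    print(n,*[np.round(x,4) for x in tri([(T,a),(S,b)])])
for p,n in((T,"top"),(S,"side")):
    im=cv2.imread(f"pics/{n}0.png"); h=cv2.cvtColor(im,cv2.COLOR_BGR2HSV)
    m=((h[...,0]<6)|(h[...,0]>174))&(h[...,1]>190)&(h[...,2]>120); ys,xs=np.nonzero(m); k=xs>300
    print(n,xs[k].min(),xs[k].max(),ys[k].min(),ys[k].max(),xs[k].mean(),ys[k].mean(),k.sum())
print("stand corners", [np.round(ray(T,t(*c),.015),4).tolist() for c in((476,117),(628,128),(622,360),(468,350))])
print("tray corners top", [np.round(ray(T,t(*c),.018),4).tolist() for c in((60,143),(230,118),(258,310),(88,335))])
print("pad", ray(T,(350,256),.073))
print("cams",[(-p["camera_from_world"][:3,:3].T@p["camera_from_world"][:3,3]).round(3) for p in (T,S)])
E
```

```text
inlay [ 0.6144 -0.3119  0.1072] [-0.1255 -0.2996  0.3997  0.0241]
tray1 [0.6407 0.0559 0.1171] [ 4.2557  8.0284 -8.5083 -1.3577]
tray2 [ 0.6395 -0.0874 -0.0237] [ 12.0699  25.3966 -27.9666  -3.1162]
tray3 [ 0.5814 -0.0689 -0.1519] [-3.5607 -7.9744  8.1015  0.6935]
tray4 [0.5967 0.0907 0.0387] [-13.9954 -27.7234  27.087    3.7263]
top 342 358 247 264 350.8495575221239 253.52212389380531 113
side 335 353 154 164 344.3623188405797 159.02898550724638 138
stand corners [[0.704, -0.254, 0.015], [0.6955, -0.3781, 0.015], [0.5079, -0.3655, 0.015], [0.5156, -0.2431, 0.015]]
tray corners top [[0.6801, 0.0818, 0.018], [0.7013, -0.0542, 0.018], [0.5468, -0.0769, 0.018], [0.527, 0.0563, 0.018]]
pad [ 0.4418285 -0.298784   0.073    ]
cams [array([ 0.494, -0.061,  0.929]), array([0.254, 0.529, 0.603])]
```

Run:
```python
from h import *
T=camera_params("top");S=camera_params("side")
print("lamp shade",tri([(T,(45,130)),(S,(68,150))]))
print("cab top front right corner",tri([(T,(362,82)),(S,(229,78))]), "cab top front left", tri([(T,(279,110)),(S,(197,101))]))
# tray yaw fit incl. both views
t=lambda u,v: np.array([180+u/3.3,120+v/3.3]); s=lambda u,v: np.array([190+u/3,80+v/3])
top=[t(60,143),t(230,118),t(258,310),t(88,335)]; side=[s(18,463),s(92,354),s(256,391),s(196,510)]
side=[s(18,463),s(92,354),s(256,391),s(196,510)]
for k in range(4):
  for a,b in [(top[k],side[k])]: print(k,*[np.round(x,3) for x in tri([(T,a),(S,b)])])
Wc=camera_params("wrist")["camera_from_world"]; print("wristcam pos",-Wc[:3,:3].T@Wc[:3,3])
sy=-.065
xs=np.array([np.cos(sy),np.sin(sy),0]); ys=np.array([-np.sin(sy),np.cos(sy),0])
def rot(z,y): 
    x=np.cross(y,z); return R.from_matrix(np.c_[x,y,z]).as_quat()
ax=-.5*xs+np.array([0,0,.866]); C=np.array([.6144,-.3119,.1072])
for sg in(1,-1):
  for d in (.028,.12,.15):
    p=C+ax*d; q=inverse_kinematics(p,rot(-ax,sg*ys)); print("grasp",sg,d,None if q is None else np.round(q,2))
  for z in (.25,.12,.05): 
    q=inverse_kinematics([.44,-.299,z],rot(np.array([0,0,-1.]),sg*ys)); print("press",sg,z,None if q is None else np.round(q,2))
  q=inverse_kinematics([.614,.002,.05],rot(np.array([0,0,-1.]),sg*np.array([-np.sin(.146),np.cos(.146),0])));print("place",sg,None if q is None else np.round(q,2))
```

```text
lamp shade (array([0.67718667, 0.29401222, 0.35475412]), array([-4.95533578, -6.33874458,  6.23587074,  2.26625694]))
cab top front right corner (array([ 0.80532495, -0.28789991,  0.24620902]), array([ 0.18678445,  0.34920185, -0.54178411, -0.0887053 ])) cab top front left (array([ 0.75555106, -0.10744636,  0.25226245]), array([-3.64652499, -6.42205993,  8.7683028 ,  1.68252573]))
0 [0.683 0.084 0.004] [-0.039 -0.071  0.072  0.012]
1 [ 0.703 -0.055  0.01 ] [ 0.03   0.058 -0.065 -0.01 ]
2 [ 0.548 -0.077  0.01 ] [-0.138 -0.317  0.339  0.025]
3 [0.53  0.059 0.002] [-0.46  -1.007  0.963  0.091]
wristcam pos [0.12254088 0.64114965 0.37423233]
grasp 1 0.028 [ 0.85  0.41 -0.39  1.97 -0.23  0.32  2.23]
grasp 1 0.12 [ 0.91  0.22 -0.39  2.01 -0.33  0.48  2.31]
grasp 1 0.15 [ 0.93  0.16 -0.39  2.01 -0.36  0.54  2.33]
press 1 0.25 [ 0.68  0.17 -0.17  1.87  0.03  1.1   2.  ]
press 1 0.12 [ 0.67  0.33 -0.17  1.98  0.08  0.84  1.96]
press 1 0.05 [-0.11  0.56  0.76  2.04 -0.57  0.75  2.5 ]
place 1 [-0.46  0.61  0.5   1.83 -0.39  0.8   1.95]
grasp -1 0.028 [-0.24  0.56  0.92  2.01 -1.31  0.67 -0.09]
grasp -1 0.12 [-0.26  0.28  0.93  2.06 -0.9   0.63 -0.36]
grasp -1 0.15 [-0.28  0.19  0.94  2.06 -0.75  0.63 -0.48]
press -1 0.25 [-0.3   0.22  0.93  1.91 -0.2   1.1  -0.93]
press -1 0.12 [-0.4   0.62  1.16  2.02 -0.7   0.97 -0.51]
press -1 0.05 [-0.12  0.56  0.77  2.04 -0.57  0.76 -0.63]
place -1 [-0.58  0.66  0.66  1.84 -0.53  0.83 -1.08]
```

```bash
cat >> h.py <<'E'
def rot(z,y):
    x=np.cross(y,z); return R.from_matrix(np.c_[x,y,z]).as_quat()
DOWN=np.array([0,0,-1.])
E
python3 - <<'E'
from h import *
q0=read_tcp_rot()
u=np.array([.186,.623]); u/=np.hypot(*u)
p=[*(u*.46),.27]
qr=inverse_kinematics(p,q0); print(qr)
move_j(qr); print(read_time_s())
a=np.array(qr); d=1.29; a[0]+=d; a[6]+=d  # towards tray azimuth
move_j(a); print(read_time_s(),read_eef_pos(),read_tcp_rot())
P=camera_params("wrist"); im=read_camera("wrist"); cv2.imwrite("pics/w1.png",im[:,:,::-1]); np.savez("pics/w1.npz",K=P["K"],T=P["camera_from_world"])
E
```

```text
[-1.39644405e+00  2.43968871e-06  2.60311699e-02  2.01407555e+00
 -5.26442075e-05  1.12758864e+00 -8.93338319e-02]
1.9333
3.925 [ 0.46007142 -0.00287222  0.26994526] [ 1.43149756e-01  9.89701012e-01  1.96808652e-04 -1.20416172e-04]
```

View pics/w1.png

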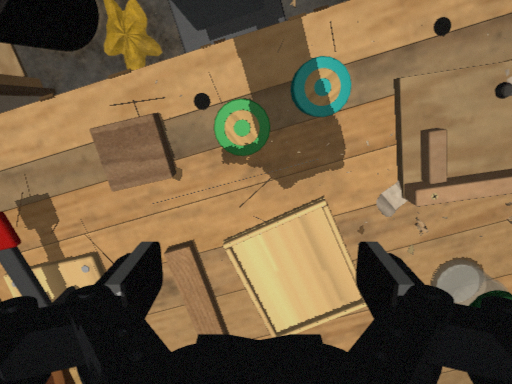

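Run:
```python
from h import *
T=camera_params("top");S=camera_params("side"); z=np.load("pics/w1.npz"); W={"K":z["K"],"camera_from_world":z["T"]}
im=cv2.imread("pics/w1.png")[185:350,200:390]; cv2.imwrite("pics/w1c.png",cv2.resize(im,None,fx=4,fy=3.6))
cv2.imwrite("pics/w1c.png",cv2.resize(im,None,fx=3.6,fy=3.6,interpolation=cv2.INTER_CUBIC))
w=np.array([(227,243),(323,201),(373,297),(276,333)],float)
for c in w: print(np.round(ray(W,c,.018),4))
# predicted model
def tray(x,y,a,z=.018):
    l=np.array([(-.08,-.07),(-.08,.07),(.08,.07),(.08,-.07)]); c,s=np.cos(a),np.sin(a)
    return np.c_[l@np.array([[c,s],[-s,c]])+[x,y],np.full(4,z)]
tw=[w[0],w[1],w[2],w[3]]
tt=np.array([180,120])+np.array([(258,310),(88,335),(60,143),(230,118)])/3.3-.15
ss=np.array([190,80])+np.array([(196,510),(18,463),(92,354),(256,391)])/3
# side click order: match by projection
print("side proj",proj(S,tray(.614,.002,.146)).round(1).tolist(), (np.array([190,80])+np.array([(196,510),(18,463),(92,354),(256,391)])/3).round(1).tolist())
print("w proj",proj(W,tray(.614,.002,.146)).round(1).tolist())
f=lambda v: np.concatenate([(proj(T,tray(*v))-tt).ravel(),(proj(W,tray(*v))-w).ravel()])
r=least_squares(f,[.614,.002,.146,.01]); print(r.x,r.fun.round(1))
```

```text
[ 0.5462 -0.0701  0.018 ]
[0.5268 0.0579 0.018 ]
[0.6735 0.0903 0.018 ]
[ 0.6909 -0.0469  0.018 ]
side proj [[277.0, 207.8], [258.0, 246.3], [195.4, 230.0], [220.3, 195.3]] [[255.3, 250.0], [196.0, 234.3], [220.7, 198.0], [275.3, 210.3]]
w proj [[220.0, 244.0], [323.9, 199.0], [368.9, 304.4], [272.3, 342.0]]
[ 0.62002422  0.00644128  0.16521418 -0.00190391] [-0.6 -1.8 -1.3 -0.7 -1.4 -1.2 -1.7 -1.7 -1.2 -0.8  0.9 -3.4 -4.1  0.5
  1.3  2.2]
```

View pics/w1c.png

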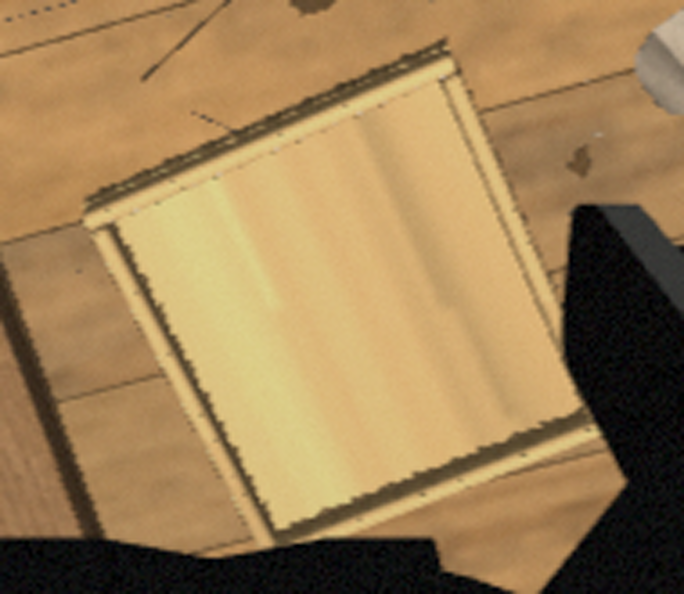

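Run:
```python
from h import *
T=camera_params("top");S=camera_params("side"); z=np.load("pics/w1.npz"); W={"K":z["K"],"camera_from_world":z["T"]}
def tray(x,y,a,z=.018):
    l=np.array([(-.08,-.07),(-.08,.07),(.08,.07),(.08,-.07)]); c,s=np.cos(a),np.sin(a)
    return np.c_[l@np.array([[c,s],[-s,c]])+[x,y],np.full(4,z)]
tt=np.array([180,120])+np.array([(258,310),(88,335),(60,143),(230,118)])/3.3-.15
ss=np.array([190,80])+np.array([(256,391),(196,510),(18,463),(92,354)])/3-.3
w=np.array([(223.6,244.7),(326.4,202.2)])
f=lambda v: np.concatenate([(proj(T,tray(*v))-tt).ravel(),(proj(S,tray(*v))-ss).ravel(),(proj(W,tray(*v))[:2]-w).ravel()])
r=least_squares(f,[.614,.002,.146,.01]); print(r.x.round(4),r.fun.round(1))
g=lambda v:f([*v,.018]); r=least_squares(g,[.614,.002,.146]); print(r.x.round(4),r.fun.round(1))
```

```text
[0.6186 0.0035 0.1396 0.0086] [-0.  -0.7 -1.6 -0.9 -0.2 -2.2  0.2 -1.5  0.1  0.5  0.8 -0.8 -1.7 -1.7
 -1.2  0.  -0.3 -1.3 -1.4 -2.1]
[0.6157 0.0051 0.1438] [-0.5  0.1 -2.5  0.2 -1.5 -1.8 -0.5 -1.3  0.8 -1.6  1.6 -2.8 -1.6 -3.5
 -1.1 -2.  -0.8 -0.3  0.5 -2.6]
```

Run:
```python
from h import *
sy=-.065; ys=np.array([-np.sin(sy),np.cos(sy),0])
q=rot(DOWN,ys)
move_gripper(0.0)
a=read_qpos(); d=.66; b=np.array(a); b[0]+=d
j=inverse_kinematics([.44,-.299,.20],q); print(np.round(a,2),np.round(j,2))
```

```text
[-0.11  0.    0.03  2.01 -0.    1.13  1.2 ] [ 0.21  0.22  0.35  1.94 -0.09  0.99  2.1 ]
```

Run:
```python
from h import *
sy=-.065; ys=np.array([-np.sin(sy),np.cos(sy),0])
q=rot(DOWN,ys)
move_ptp([.44,-.299,.16],q); print(read_time_s(),read_eef_pos(),read_finger_gap())
P=camera_params("wrist"); im=read_camera("wrist"); cv2.imwrite("pics/w2.png",im[:,:,::-1]); np.savez("pics/w2.npz",K=P["K"],T=P["camera_from_world"])
cv2.imwrite("pics/top2.png",read_camera("top")[:,:,::-1]);cv2.imwrite("pics/side2.png",read_camera("side")[:,:,::-1])
print(proj(P,[.442,-.299,.073]),read_ft_force())
```

```text
5.9417 [ 0.44104692 -0.2977265   0.1602355 ] -0.00029316558003783484
[[257.67505568 205.9665021 ]] [-0.20407304 -0.23598059 -0.07635491]
```

View pics/w2.png

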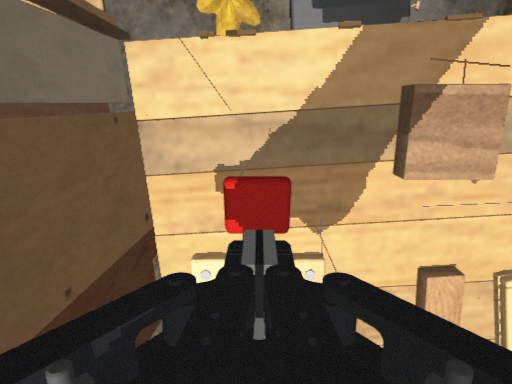

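View pics/side2.png

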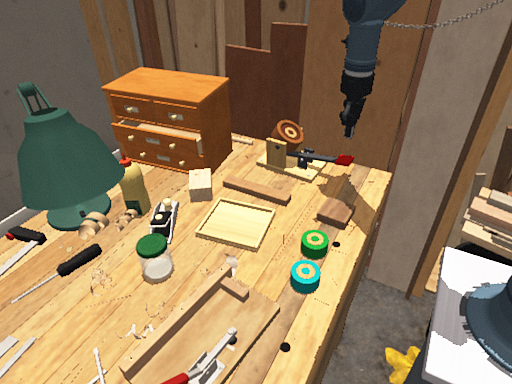

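The wrist view shows the red pad centred at about (257,205), against a predicted (258,206), so the pad position is confirmed. Now I press it down in force-checked steps.

Run:
```python
from h import *
movel([.441,-.299,.100],speed=.1); f0=read_ft_force()[2]
for z in list(np.arange(.094,.039,-.003)):
    movel([.441-.003*(0.092-z)/.036,-.299,z],speed=.05)
    f=read_ft_force()[2]-f0; e=read_eef_pos()[2]; print(round(z,3),round(e,4),round(f,1))
    if f>22: break
print(read_time_s())
```

```text
0.094 0.0941 -0.1
0.091 0.0915 3.2
0.088 0.0887 5.5
0.085 0.0858 5.4
0.082 0.0827 6.4
0.079 0.0796 6.4
0.076 0.0766 6.9
0.073 0.0736 5.8
0.07 0.0706 6.6
0.067 0.0676 7.4
0.064 0.0647 6.3
0.061 0.0618 5.9
0.058 0.0588 6.9
0.055 0.0564 9.4
0.052 0.0558 25.6
10.6083
```

Run:
```python
from h import *
movel([.438,-.299,.14],speed=.2); 
sy=-.065; xs=np.array([np.cos(sy),np.sin(sy),0]); ys=np.array([-np.sin(sy),np.cos(sy),0])
ax=-.5*xs+np.array([0,0,.8660254]); C=np.array([.6144,-.3119,.1072])
p=C+ax*.118
print(np.round(inverse_kinematics(p,rot(-ax,ys)),2),np.round(read_qpos(),2),p)
move_ptp(p,rot(-ax,ys)); move_gripper(.085)
print(read_time_s(),read_eef_pos(),read_finger_gap())
P=camera_params("wrist"); im=read_camera("wrist"); cv2.imwrite("pics/w3.png",im[:,:,::-1]); np.savez("pics/w3.npz",K=P["K"],T=P["camera_from_world"])
cv2.imwrite("pics/top3.png",read_camera("top")[:,:,::-1]);im=read_camera("side");crop(im,(220,40,400,200),4,"pics/side3c.png")
cv2.imwrite("pics/side3.png",im[:,:,::-1])
```

```text
[ 0.36  0.2   0.21  2.03 -0.6   0.52  2.53] [ 0.22  0.3   0.34  1.99 -0.13  0.87  2.14] [ 0.55552459 -0.3080677   0.209391  ]
12.5917 [ 0.55552024 -0.30809852  0.20948102] 0.08503533707474804
```

View pics/w3.png

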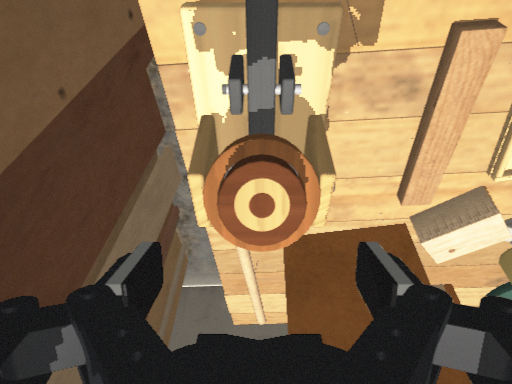

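View pics/side3c.png

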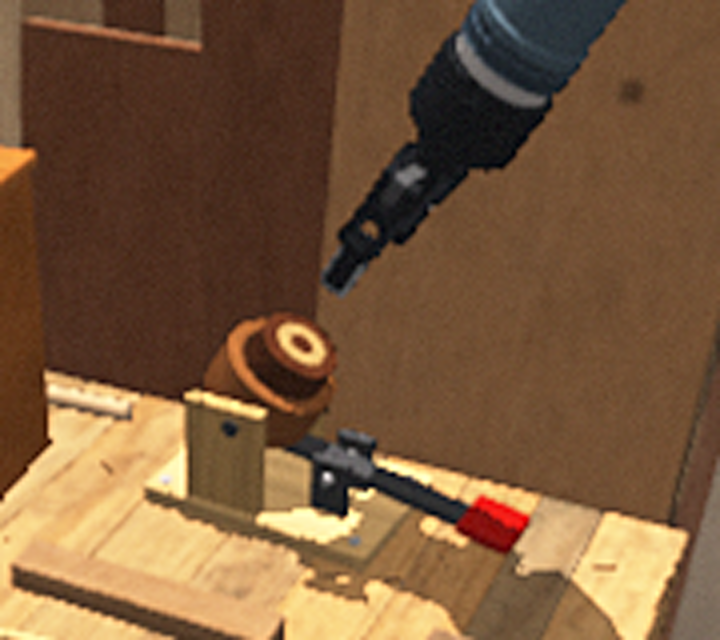

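View pics/top3.png

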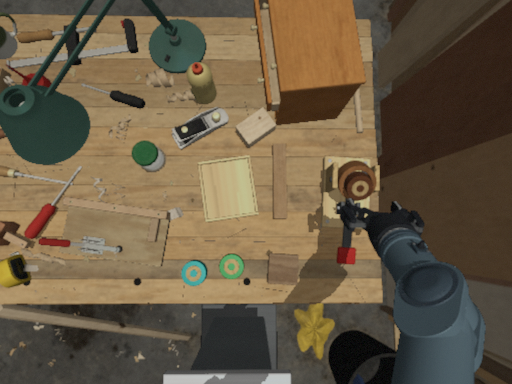

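The side view shows the base standing proud of the collar, with the lever down. The inlay centre is at wrist (262,205), side (295,125) and top (360,188).

Run:
```python
from h import *
T=camera_params("top");S=camera_params("side"); z=np.load("pics/w3.npz"); W={"K":z["K"],"camera_from_world":z["T"]}
# refine inlay centres by bright-blob ellipse
def ref(f,c,r):
    im=cv2.imread(f); big=cv2.resize(im,None,fx=6,fy=6,interpolation=cv2.INTER_CUBIC)
    h=cv2.cvtColor(big,cv2.COLOR_BGR2HSV); m=((h[...,2]>150)&(h[...,1]<150)).astype(np.uint8)
    k=np.zeros_like(m); cv2.circle(k,(int(c[0]*6),int(c[1]*6)),int(r*6),1,-1); m&=k
    cs,_=cv2.findContours(m,cv2.RETR_EXTERNAL,cv2.CHAIN_APPROX_NONE); b=max(cs,key=cv2.contourArea)
    e=cv2.fitEllipse(cv2.convexHull(b)); print(f,np.round(np.array(e[0])/6,2),np.round(np.array(e[1])/6,1)); return np.array(e[0])/6-.4
w=ref("pics/w3.png",(262,205),36); t=ref("pics/top3.png",(360,188),12); s=ref("pics/side3.png",(295,125.5),10)
for o in ([(W,w),(T,t)],[(W,w),(S,s)],[(T,t),(S,s)],[(W,w),(T,t),(S,s)]):
    print([x.round(4) for x in tri(o)])
sy=-.065; xs=np.array([np.cos(sy),np.sin(sy),0]); ax=-.5*xs+np.array([0,0,.8660254]); print("expected",np.array([.6144,-.3119,.1072])+ax*.028)
```

```text
pics/w3.png [262.   204.76] [54.5 57.2]
pics/top3.png [357.83 188.41] [ 9.3 13.5]
pics/side3.png [295.35 126.  ] [ 8.1 13.5]
[array([ 0.6015, -0.3093,  0.1315]), array([ 0.5152, -0.2548,  1.7784, -0.5514])]
[array([ 0.6022, -0.3097,  0.1311]), array([ 0.0014, -0.0153, -0.0344, -0.0534])]
[array([ 0.5999, -0.3043,  0.1339]), array([ 0.003 ,  0.0073, -0.0098, -0.0005])]
[array([ 0.6017, -0.3093,  0.1313]), array([ 0.5178, -0.2663,  1.7551, -0.6188,  0.0648, -0.0326])]
expected [ 0.60042956 -0.31099064  0.13144871]
```

Run:
```python
from h import *
z=np.load("pics/w3.npz"); T=z["T"]; W={"K":z["K"],"camera_from_world":T}
sy=-.065; xs=np.array([np.cos(sy),np.sin(sy),0]); ys=np.array([-np.sin(sy),np.cos(sy),0]); ax=-.5*xs+np.array([0,0,.8660254])
p=np.array([0.55552024,-0.30809852,0.20948102]); tx=np.cross(ys,-ax)
for d in (-.01,0,.006,.012,.019):
  for x in (-.011,.011):
    print(d,x,proj(W,[p-ax*d+ys*.0425*k+tx*x for k in(1,-1)]).round(0).tolist())
im=cv2.imread("pics/w3.png")[220:384]; cv2.imwrite("pics/w3c.png",cv2.resize(im,None,fx=1.56,fy=1.56))
cv2.imwrite("pics/w3c.png",cv2.resize(cv2.convertScaleAbs(im[:,90:250],alpha=2.5,beta=20),None,fx=3.5,fy=3.5))
```

```text
-0.01 -0.011 [[366.0, 303.0], [154.0, 303.0]]
-0.01 0.011 [[371.0, 253.0], [149.0, 253.0]]
0 -0.011 [[359.0, 289.0], [161.0, 289.0]]
0 0.011 [[363.0, 242.0], [157.0, 242.0]]
0.006 -0.011 [[355.0, 282.0], [165.0, 282.0]]
0.006 0.011 [[359.0, 236.0], [161.0, 236.0]]
0.012 -0.011 [[351.0, 275.0], [169.0, 275.0]]
0.012 0.011 [[355.0, 231.0], [165.0, 231.0]]
0.019 -0.011 [[347.0, 268.0], [172.0, 268.0]]
0.019 0.011 [[351.0, 225.0], [169.0, 225.0]]
```

View pics/w3c.png

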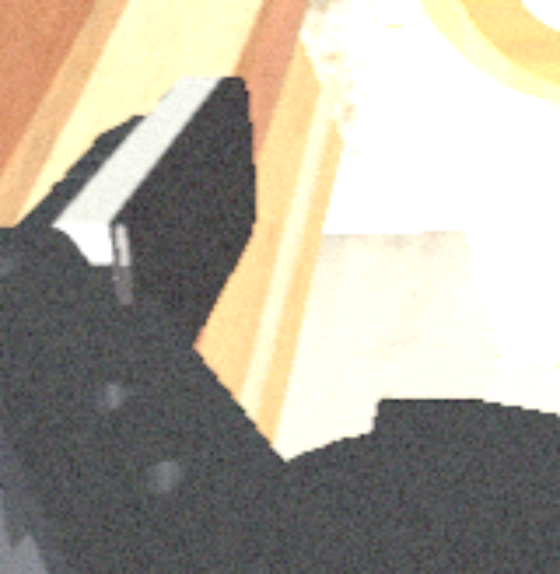

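```bash
cat >> h.py <<'E'
sy=-.065; xs=np.array([np.cos(sy),np.sin(sy),0]); ys=np.array([-np.sin(sy),np.cos(sy),0]); ax=-.5*xs+np.array([0,0,.8660254])
F=np.array([.6017,-.3097,.1312])
def snap(c,n,box=None,f=1):
    im=read_camera(c); crop(im,box or (0,0,512,384),f,f"pics/{n}.png")
E
python3 - <<'E'
from h import *
move_gripper(.078); Q=rot(-ax,ys)
movel(F+ax*.03,Q,speed=.15); f0=read_ft_force()
for d in (.02,.01,.004,0,-.003):
    movel(F+ax*d,speed=.08); f=read_ft_force()-f0; print(d,f.round(1))
    if np.linalg.norm(f)>5: break
snap("wrist","w4"); snap("side","side4",(240,60,370,170),5); print(read_time_s())
E
```

```text
0.02 [0.7 1.  0.4]
0.01 [ 1.2  0.6 -0.1]
0.004 [0.8 0.4 0.3]
0 [ 0.8  0.4 -0.5]
-0.003 [ 0.7  0.5 -0. ]
14.9417
```

View pics/w4.png

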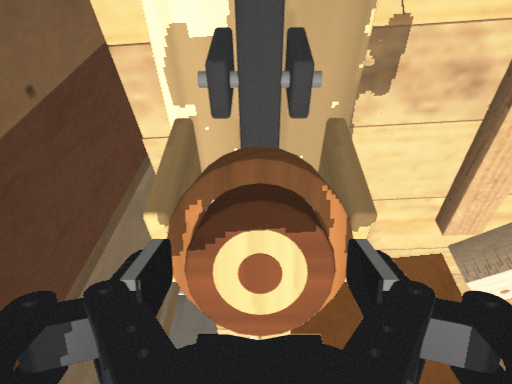

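View pics/side4.png

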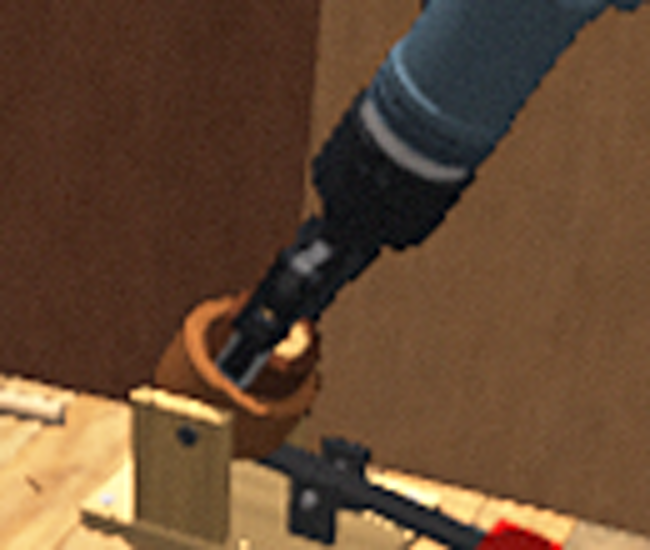

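The wrist view shows the base centred between the fingers: disc centre at column 260, pads at 170 and 348. The side view shows the fingertip just above the collar mouth. I close and lift.

Run:
```python
from h import *
f0=read_ft_force()
move_gripper(.060,40); pause(.2); print(read_finger_gap(),(read_ft_force()-f0).round(1),read_eef_pos())
for d in (.003,.009,.02): 
    movel(F+ax*d,speed=.06); print(read_finger_gap(),(read_ft_force()-f0).round(1))
movel(F+ax*.09,speed=.15); print(read_finger_gap(),(read_ft_force()-f0).round(1),read_time_s())
snap("wrist","w5"); snap("side","side5",(240,20,400,170),4)
```

```text
0.06068752879619448 [-4.1 -0.   4. ] [ 0.60309688 -0.30979074  0.1288843 ]
0.06039544222793063 [ 0.  -1.2 -0.8]
0.060673401919874956 [ 0.2 -1.5 -2. ]
0.06083985730724907 [-0.9 -1.6 -2. ]
0.06081775740112184 [ 0.9 -1.7 -2.6] 16.9
```

View pics/w5.png

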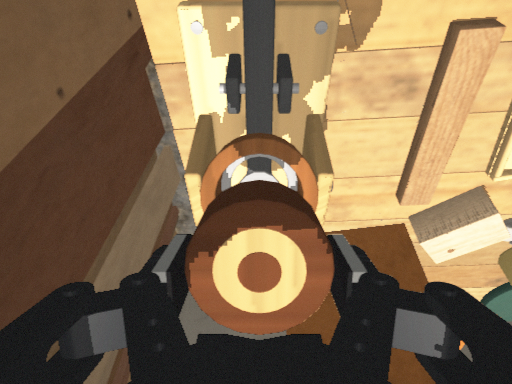

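View pics/side5.png

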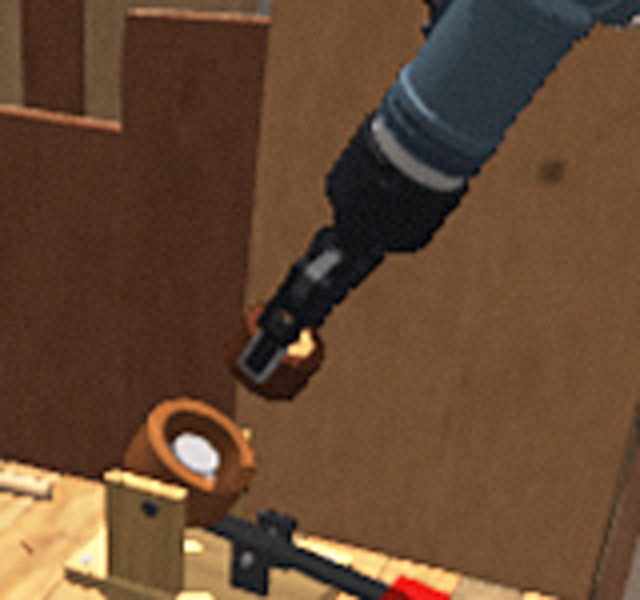

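The base is held, the collar is empty and the inlay faces outward (wrist view, face centre about (259,271)). The lever stays down. Next I move it upright over the tray.

Run:
```python
from h import *
a=.142; Q=rot(DOWN,np.array([-np.sin(a),np.cos(a),0]))
print(np.round(inverse_kinematics([.58,-.2,.22],Q),2),np.round(read_qpos(),2))
move_ptp([.57,-.2,.22],Q); move_ptp([.617,.004,.13],Q)
print(read_time_s(),read_finger_gap(),read_ft_force(),read_eef_pos())
P=camera_params("wrist"); snap("wrist","w6"); snap("side","side6",(170,100,330,260),3.7); snap("top","top6",(160,110,320,260),4)
print(proj(P,[.617,.004,.1]))
```

```text
[ 0.02  0.35  0.29  1.73 -0.11  1.08  2.07] [ 0.35  0.2   0.22  2.03 -0.6   0.52  2.53]
18.5 0.06066413777998637 [ 1.42087762 -0.69347106 -1.49131351] [ 6.17023835e-01 -7.01236136e-05  1.30540962e-01]
[[267.92360375 238.77480367]]
```

View pics/w6.png

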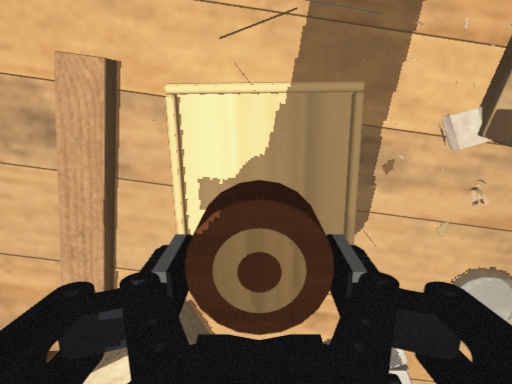

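View pics/side6.png

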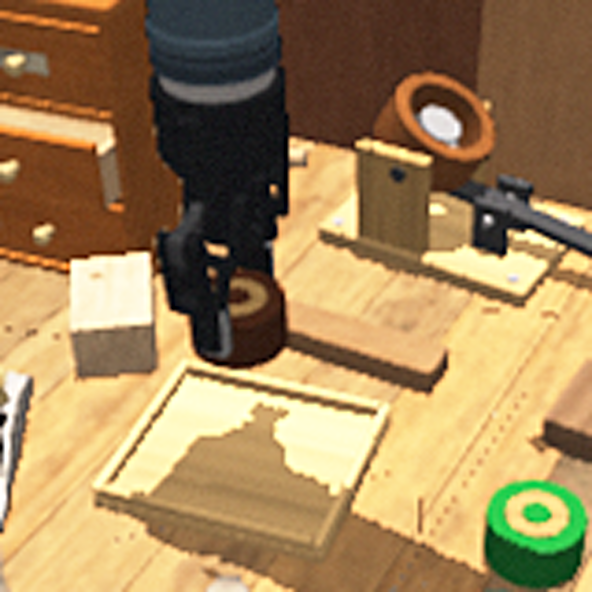

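The base is upright over the tray with the inlay up. The tray's front rim corners show at wrist (167,86) and (363,86). I check the tray centre against these, then lower.

Run:
```python
from h import *
P=camera_params("wrist")
A,B=ray(P,(166,87),.018),ray(P,(364,85),.018); d=B-A; print(A,B,np.linalg.norm(d)); 
d=d/np.linalg.norm(d); n=np.array([d[1],-d[0],0]); print("tray centre",(A+B)/2+n*.08,(A+B)/2-n*.08, read_eef_pos())
movel([.617,.004,.055],speed=.12); pause(.15); f0=read_ft_force()[2]
for z in np.arange(.048,.027,-.0015):
    movel([.617,.004,z],speed=.03); f=read_ft_force()[2]-f0; print(round(z,4),round(read_eef_pos()[2],4),round(f,1))
    if f>2.5: break
print(read_time_s(),read_finger_gap()); snap("side","side7",(170,100,330,260),3.7); snap("wrist","w7")
```

```text
[ 0.54986633 -0.07537234  0.018     ] [0.52980092 0.06061342 0.018     ] 0.1374581691839114
tray centre [0.61897669 0.00429851 0.018     ] [ 0.46069056 -0.01905743  0.018     ] [ 6.17613788e-01 -1.95283451e-04  1.31217442e-01]
0.048 0.0476 -0.7
0.0465 0.0464 -1.4
0.045 0.0449 0.3
0.0435 0.0433 -1.0
0.042 0.0418 0.5
0.0405 0.0403 0.2
0.039 0.0388 -0.5
0.0375 0.0373 -0.6
0.036 0.0363 1.3
0.0345 0.0362 8.8
22.2083 0.06080926656436158
```

View pics/side7.png

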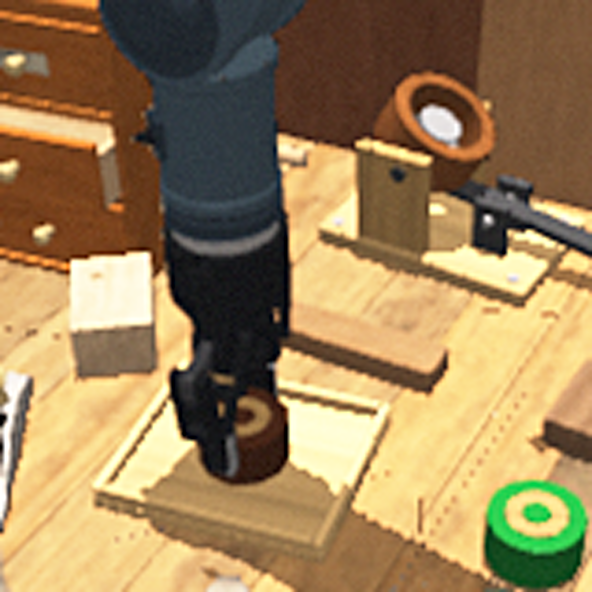

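View pics/w7.png

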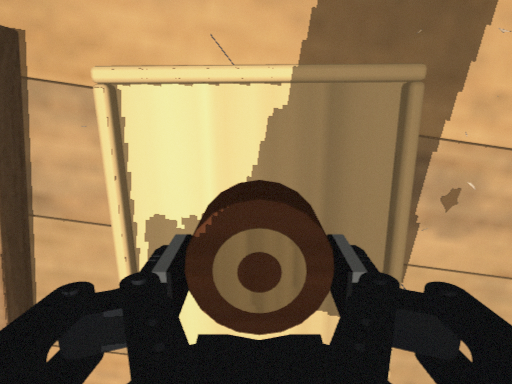

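Contact came at TCP z = 36.2 mm, with 38 expected. The base stands in the tray, inside the walls. I take off the pressure, open and retreat straight up.

Run:
```python
from h import *
movel([.617,.004,.036],speed=.03); print(read_ft_force())
move_gripper(.080); pause(.1); movel([.617,.004,.06],speed=.05); movel([.600,.004,.22],speed=.15)
move_ptp([.45,-.1,.25],read_tcp_rot())
pause(.2); print(read_time_s(),read_ft_force())
P=camera_params("wrist"); np.savez("pics/w8.npz",K=P["K"],T=P["camera_from_world"]); snap("wrist","w8"); snap("side","side8",(170,100,370,260),3.9); snap("top","top8",(160,110,400,290),3.3); snap("side","side8f"); snap("top","top8f")
```

```text
[-0.15039436 -0.32148955  2.08696041]
25.8167 [-0.05496183  0.42790744  1.28171317]
```

View pics/side8.png

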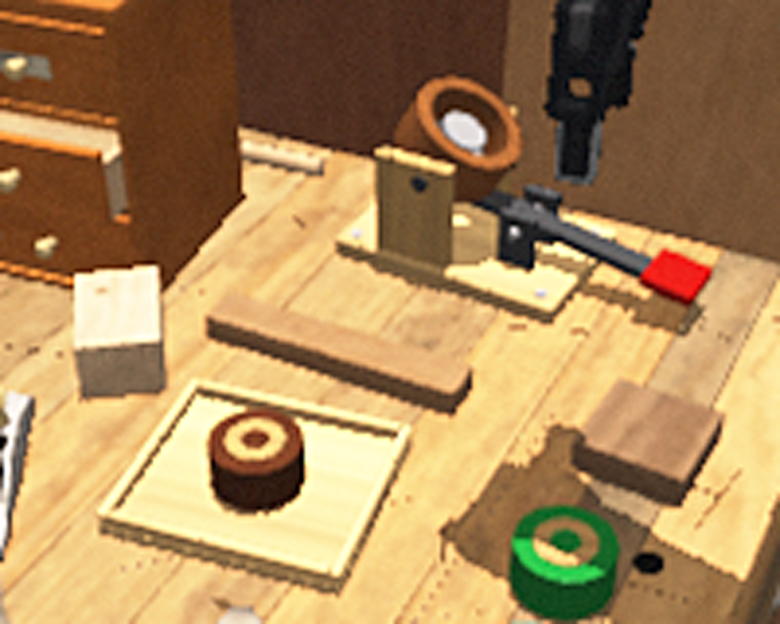

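View pics/top8.png

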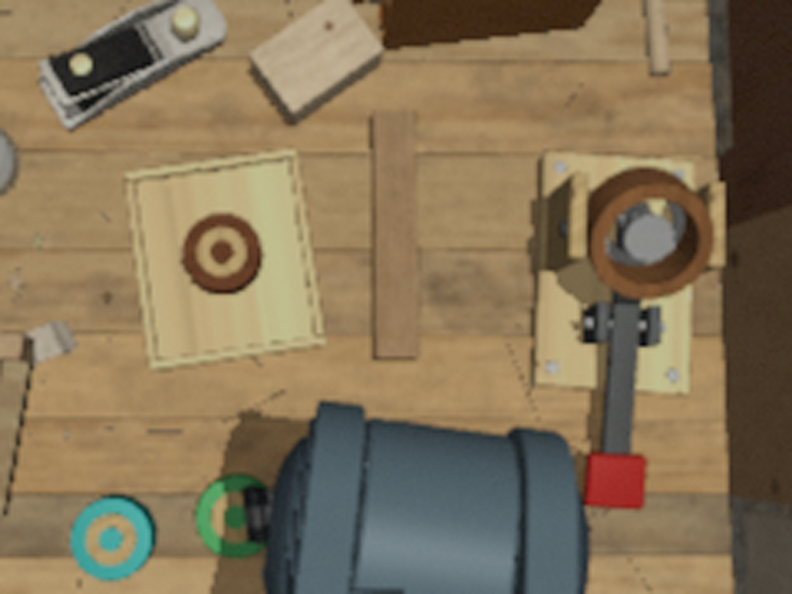

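The base lies flat in the tray with its inlay up (side crop about (257,440), top crop (222,252)). The lever is still down and the other things look unmoved. Handing in.

Run:
```python
from h import *
print(np.abs(read_joint_vel()).max(),read_time_s()); sign_off()
```

```text
0.006225577211265322 26.0667
the job is handed in; nothing more can be done
```

The job is done and handed in at 26.1 s of the 48 s allowed. I pushed the lever pad down to its stop (fingertips stopped about 37 mm over the bench, 26 N at most). Then I gripped the raised base by its sides along the leaning axis and lifted it out. I lowered it into the tray until it touched (about 9 N), eased the pressure and opened the gripper.

**Last checks:** the final side and top pictures show the base lying flat in the tray, clear of the walls and inlay up. The collar is empty, the lever is still down, and the neighbouring things look unmoved. The robot was clear of everything and practically still.

**Disagreements:**
- The tray rim came out at about 9 mm high in my fit, against 18 mm in the text. I relied on felt contact for the height instead; it came at 36.2 mm TCP height, with 38 mm expected.
- The lever moved at 5–7 N by the wrist reading, below the stated 8–11 N.

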